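Clamp a canister in the rotary marking fixture and start the run

TASK

Take the copper canister from its grey stand and lay it along the fixture in the two white V saddles between headstock and tailstock. Then push the blue tailstock up until its centre holds the canister flush against the steel headstock face, slide the orange tailstock lock fully home to its green-marked end, and only then press the green start button fully down and let go; leave the amber and red buttons and the mouse, foot pedal and plaque alone.

Things in the scene. Friction and masses are not known exactly. Their poses are not given: they have to be found in the camera images.
- canister: loose copper-coloured cylinder with a dark band near each flat closed end, 46 mm diameter, 120 mm long, about 0.25 kg, both ends alike. Origin at its centre, y along its length. It starts lying level in the stand, axis 60 mm above the table; it may be laid in the fixture either way round.
- stand: fixed grey base plate 90 x 120 x 12 mm with two white V saddles, each 12 mm thick along y and centred 40 mm either side of the middle (68 mm clear between them), that carry the canister at the start. Origin: centre of the underside, y along the canister. The saddles are at most 52 mm wide over their tops and end 9 mm below the canister's axis.
- fixture: fixed rotary fixture. Origin: centre of the underside; y along the slide from tailstock to headstock, x away from the robot. Grey base 120 (x) x 395 mm (y), 32 mm high with its rods. Black headstock at the +y end, 80 x 65 mm, 127 mm high. Working axis along y at x = 0, 85 mm up. Saddles 12 mm thick at y = 10 and 75 mm end 9 mm below it. Lock track at x = -100 mm, y -55 to 55, top 36 mm up.
- headstock_face (a point): centre of the steel round face (64 mm diameter, facing -y of the fixture) that the canister's end must meet; on the working axis, at fixture y = 120 mm. Axes as the fixture's. A seated canister's centre lies 60 mm from this point.
- saddle_mid (a point): point on the working axis midway between the fixture's two saddles (fixture y = 42.5 mm, z = 85 mm): the canister's centre may be laid here, leaving 17 mm to the headstock face, or up to 15 mm either way along y. Axes as the fixture's.
- tailstock (a joint): slide of the blue tailstock, m: 0 at the far end from the headstock, growing toward the headstock up to 0.13; starts between 0 and 0.05. With the canister clamped it reads about 0.110. It takes about 4 N to move and stays where it is left.
- tailstock_tip (a point): tip of the tailstock's steel centre, on the working axis; moves with it. Axes as the fixture's. The blue block lies 25 to 80 mm behind the tip (toward -y), 80 mm wide (x), 30 to 110 mm above the table; its flat back is good to push on. A black grip on top, 50 (x) x 16 mm (y), centred 52.5 mm behind the tip, reaches 135 mm.
- lock (a joint): slide of the orange lock grip, m: 0 at the red-marked end (open), 0.06 at the green-marked end stop (locked, toward the headstock); starts between 0 and 0.012. About 2 N to move.
- lock_top (a point): centre of the top of the orange lock grip, 75 mm above the table; moves with it. The grip is 24 mm (x) x 20 mm (y), orange from 41 mm above the table up, over a black foot 28 x 28 mm that spans 35 to 41 mm. Axes as the fixture's.
- panel: fixed white control box with a blue face, 110 mm (x) x 200 mm (y) x 55 mm high; origin at the centre of its underside. Buttons on top: amber at y = +60 mm, green in the middle, red (in a yellow housing) at y = -60 mm. The panel and the stand may change sides.
- green_top (a point): centre of the top of the green start button, 32 mm diameter.
- green (a joint): travel of the green button, m: 0 up, 0.006 fully down (5 N), springs back.
- amber (a joint): travel of the amber button, m, 0 up; not to be pressed.
- estop (a joint): travel of the red button, m, 0 up; not to be pressed.
- mouse: loose light grey computer mouse, 105 x 60 x 30 mm, origin under its centre; leave alone.
- pedal: loose black foot pedal, 100 x 130 x 35 mm, origin under its centre; leave alone.
- plaque: loose brown plaque, 60 x 90 x 9 mm, lying flat, origin under its centre; leave alone.
There are look-alikes about, which are no part of the job. There is more than one size of the panel; the one meant has the size given above.

How it is judged:
By the outcome, as a careful person would: the job done as asked, in the order asked, and still so for the second after the job is handed in, with the robot touching nothing.
It also fails if it takes over 67 s, if anything falls off the work surface, if the arm or the gripper's body presses on something with over 40 N, if the wrist force passes 120 N, or if a joint passes its speed limit or range.

ROBOT

A 6-joint arm with a two-finger parallel gripper is mounted at the origin on the work surface. World frame = base frame: x ahead of the robot, y to its left, z up, the work surface at z = 0. Lengths are in m, angles in rad, forces in N, time in s.
With the tool pointing down it reaches from about 0.3 to 0.775 m from the base axis. Payload 14.6 kg.
Tool frame: the origin (TCP) lies at the very end of the fingers, on their centre line; the grasp point (between the pads) lies 19 mm behind it; z points along the fingers, y is the line along which they close (so a half turn about z gives the same grasp; the last joint's range is limited). The gripper opens to 94 mm and grips with 3 to 60 N. Pads are 16 mm wide; open, the fingers measure 119 mm over their backs; the gripper's body (75 mm by 177 mm) begins 78 mm behind the grasp point.
Start: joints at [1.231, 0.3, 1.521, -0, 1.321, -0.067], TCP at [0.148, 0.53, 0.205] pointing down, gripper open.
Joint ranges: [-3.03, 3.03], [-0.79, 2.21], [0.23, 2.52], [-1.04, 4.18], [0, 3.07], [-2.55, 2.55]. Speed limits (rad/s): [2.22, 2.22, 2.57, 3.14, 3.14, 3.14].

INTERFACE

Orientations are given as [roll, pitch, yaw] about the fixed x, y, z axes, in that order (R = Rz(yaw) Ry(pitch) Rx(roll)).
In Python, from station import ctrl gives the robot as it stands. The module is installed in compiled form; this text tells all that it offers.
- The arm moves only by the tool step_arm, never from a script. Its argument "deltas" is a list of rows, each an object with "dp": the shift along the tool's x, y, z scaled (see below), a list of three; "twist": the turn about the tool's z scaled (see below). In form: [{"dp": [tx, ty, tz], "twist": twist}, ...]. A call has 1 to 12 rows; each row shifts and turns the commanded pose from where the row before left it, along the tool's axes as they then stand; what a row does not reach is not made up. The controller multiplies each number of a shift by 0.04 m and each number of a turn by 4 degrees. A row lasts 1/10 s, in which the tool goes at most 50 mm and 8.59 degrees, less where a joint would pass 70% of its speed; a pose out of reach is approached as far as the arm can. A call with a number of a shift or a turn outside -1 to 1 is refused whole. A call with a gripper value outside its range is refused whole. "gripper" is the opening, from -1 (shut) to 1 (fully open), set as the call begins (left out, the last holds). The fingers move at their own pace and stop on an object; "squeeze" is the grip in N (left out, the last holds). Time passes only in rows, so rows that do not move let the fingers close. It gives the time, the measured TCP pose, the force, the opening and the grip force at its end, in the units of the state.
- ctrl.get_obs(): the state, without advancing time (a new reading comes with each control period).
- ctrl.camera(name): name is "scene" or "top" or "wrist"; returns (picture, depth): 384x512x3 uint8, red, green, blue; 384x512 float32, m along the optical axis (not along the pixel's ray), 0 where there is no reading.
- ctrl.get_calibration(name): a dict with "fx", "fy", "cx", "cy" (pixels), "distortion" ([k1, k2, p1, p2, k3] as OpenCV has them; the pictures are not rectified), "world_to_cam" (4x4, takes a point from world to camera coordinates); the wrist camera has in their place "hand_eye" (4x4, takes a point from camera to tool coordinates, whose origin is the TCP and whose axes are the flange's). Camera axes: x right, y down, z forward; pixel columns grow to the right and rows downward; lengths in m; the calibration is good to about 2 mm. A picture is of the moment at which its call begins: read the wrist's pose just before it. get_calibration takes no time and is no camera call.
- ctrl.hand_in(): hands the job in; it is judged then, once.
Trained networks look in the newest picture that a camera, given by its name, has taken for a name from the list of things; names that differ only in an ending like _2 or _b are one class to them, and where a whole thing is asked for, a point or a joint stands for the part that bears it (a point fixed in the world has none). Each returns a list of dicts, best first, with "conf" (0 to 1); they miss things now and then, are a little off and sometimes report something else, mostly with a low value. They report only what shows in the picture. A call takes as long as a camera call. They do not tell look-alikes from the thing itself.
- ctrl.spot_in(camera, label): "rect" ([left, top, right, bottom] as shares, 0 to 1, of the picture: columns of its width, rows of its height, round what is visible of it).
- ctrl.cut_out(camera, label): "pixels" (384x512 bool, what is visible of it) and "rect" ([left, top, right, bottom] as shares, 0 to 1, of the picture: columns of its width, rows of its height, round what is visible of it).
The state is a dict: "time_s": time; "qpos": joint angles; "joint_vel": joint speeds; "tau": joint torques, N m; "ee_pos": TCP position; "eef_rot": TCP orientation; "force": force on the tool from outside, world axes, zero at the start; "moment": the same for the moment, N m; "grip_width": finger opening in m; "grip_force": force on a finger pad.
Only numpy, scipy, OpenCV 4.12 (cv2) and the standard library are available. Lean on these libraries where they do the work, as an engineer would, in place of code of your own. Each camera call takes 0.05 s, during which the arm holds its last target. There are 200 camera calls.

## Working session

There is one attempt and no reset: what is moved stays moved. The work goes in short steps, Python scripts to look and compute and a tool call to move; the robot and the scene stay as the last step left them, time stands still between calls to the robot, and variables do not carry over. Pictures are saved under pics/ and viewed, at most 10 in all, crops included, and the job is handed in when it is done.

Besides the shell and the picture viewer there is one more tool, called after "Emit:" by a JSON object that holds its "fn" and its "kwargs". step_arm: Moves the arm, as the interface text tells. Its arguments: {"type":"object","properties":{"deltas":{"type":"array"},"gripper":{"type":"number"},"squeeze":{"type":"number"}},"required":["deltas"]}

```bash
mkdir -p pics
cat > h.py <<'E'
import numpy as np, cv2
from station import ctrl
from scipy.spatial.transform import Rotation as R
def cal(n):
    c=ctrl.get_calibration(n)
    K=np.array([[c['fx'],0,c['cx']],[0,c['fy'],c['cy']],[0,0,1.]])
    return c,K,np.array(c['distortion'],float)
def c2w(n,obs=None):
    c,K,d=cal(n)
    if n!='wrist': return np.linalg.inv(np.array(c['world_to_cam']))
    o=obs or ctrl.get_obs()
    T=np.eye(4);T[:3,:3]=R.from_euler('xyz',o['eef_rot']).as_matrix();T[:3,3]=o['ee_pos']
    return T@np.array(c['hand_eye'])
def cloud(n,depth,T):
    c,K,d=cal(n)
    v,u=np.mgrid[:384,:512]
    p=cv2.undistortPoints(np.stack([u,v],-1).reshape(-1,1,2).astype(np.float64),K,d).reshape(384,512,2)
    P=np.dstack([p*depth[...,None],depth])
    W=P@T[:3,:3].T+T[:3,3]
    W[depth<=0]=np.nan
    return W
E
python3 - <<'E'
from h import *
print(ctrl.get_obs())
for n in ['scene','top']:
    im,d=ctrl.camera(n); cv2.imwrite(f'pics/{n}0.png',cv2.resize(im[...,::-1],(800,600)))
    W=cloud(n,d,c2w(n)); np.savez(f'{n}0.npz',im=im,d=d,W=W)
    print(n,c2w(n)[:3].round(3).tolist())
    for l in ['canister','stand','fixture','tailstock','lock','panel','green','amber','estop','mouse','pedal','plaque']:
        for r in ctrl.cut_out(n,l):
            m=r['pixels']; p=W[m]; p=p[~np.isnan(p[:,0])]
            if len(p)<5: continue
            print(n,l,round(r['conf'],2),np.round(r['rect'],3).tolist(),m.sum(),'med',np.median(p,0).round(3),'lo',np.percentile(p,3,axis=0).round(3),'hi',np.percentile(p,97,axis=0).round(3))
E
```

```text
{'time_s': 0.0, 'qpos': array([ 1.23138418e+00,  3.00496502e-01,  1.52156633e+00, -9.36742966e-06,
        1.32067254e+00, -6.65780888e-02]), 'joint_vel': array([ 7.88003177e-04, -2.47981618e-05,  2.13949169e-03, -2.02309157e-03,
       -1.20894612e-03,  1.67410667e-03]), 'tau': array([-1.18031963e-03, -5.31807232e+01, -3.52739275e+01,  7.07697007e-02,
        2.44154624e-02, -1.25396450e-04]), 'ee_pos': array([0.14811409, 0.52942151, 0.20487863]), 'eef_rot': array([-3.14045186e+00, -6.69706052e-05,  2.86876088e+00]), 'force': array([ 0.58819225, -1.1230148 ,  1.30765363]), 'moment': array([0.00878988, 0.0492876 , 0.03513901]), 'grip_force': 0.0, 'grip_width': 0.09374353463617358}
scene [[-0.34, 0.703, -0.625, 1.508], [0.94, 0.252, -0.229, 0.319], [-0.003, -0.665, -0.747, 1.165]]
scene canister 0.78 [0.716, 0.504, 0.79, 0.55] 554 med [0.464 0.352 0.075] lo [0.397 0.297 0.006] hi [0.476 0.41  0.086]
scene canister 0.66 [0.36, 0.384, 0.378, 0.407] 52 med [ 0.468 -0.346  0.077] lo [ 0.452 -0.358  0.067] hi [ 0.48  -0.334  0.083]
scene stand 0.84 [0.699, 0.526, 0.778, 0.585] 514 med [0.4
[... 3347 characters left out ...]
med [ 0.483 -0.407  0.075] lo [ 0.469 -0.424  0.068] hi [ 0.497 -0.392  0.082]
top estop 0.3 [0.648, 0.6, 0.674, 0.617] 53 med [ 0.458 -0.291  0.075] lo [ 0.445 -0.306  0.07 ] hi [ 0.469 -0.28   0.081]
top mouse 0.59 [0.412, 0.345, 0.448, 0.418] 490 med [0.784 0.116 0.028] lo [0.735 0.088 0.017] hi [0.833 0.145 0.037]
top mouse 0.52 [0.626, 0.552, 0.751, 0.658] 1819 med [ 0.467 -0.343  0.056] lo [ 0.411 -0.443  0.042] hi [ 0.523 -0.251  0.078]
top pedal 0.79 [0.531, 0.34, 0.615, 0.419] 1008 med [ 0.782 -0.144  0.03 ] lo [ 0.737 -0.205  0.01 ] hi [ 0.833 -0.085  0.041]
top plaque 0.8 [0.492, 0.656, 0.55, 0.714] 415 med [ 0.367 -0.042  0.009] lo [ 0.333 -0.084  0.001] hi [ 0.399 -0.     0.015]
```

View pics/top0.png

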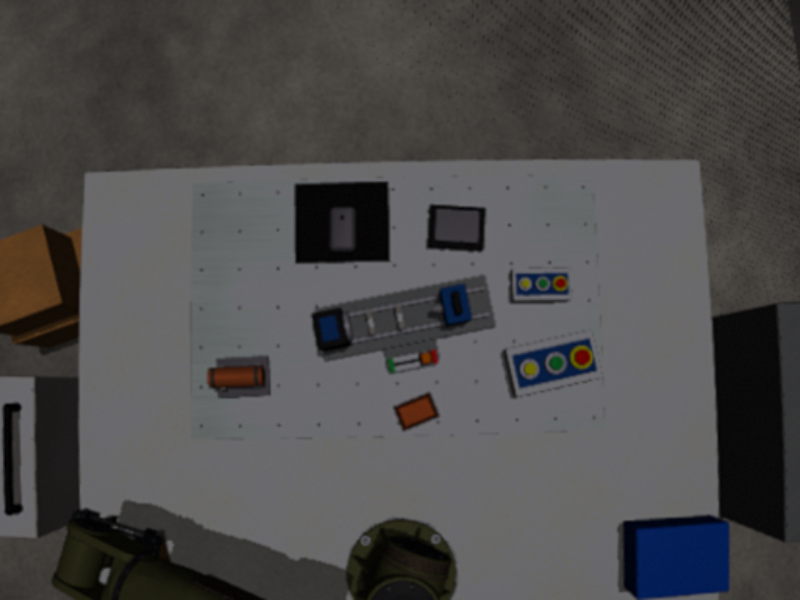

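View pics/scene0.png

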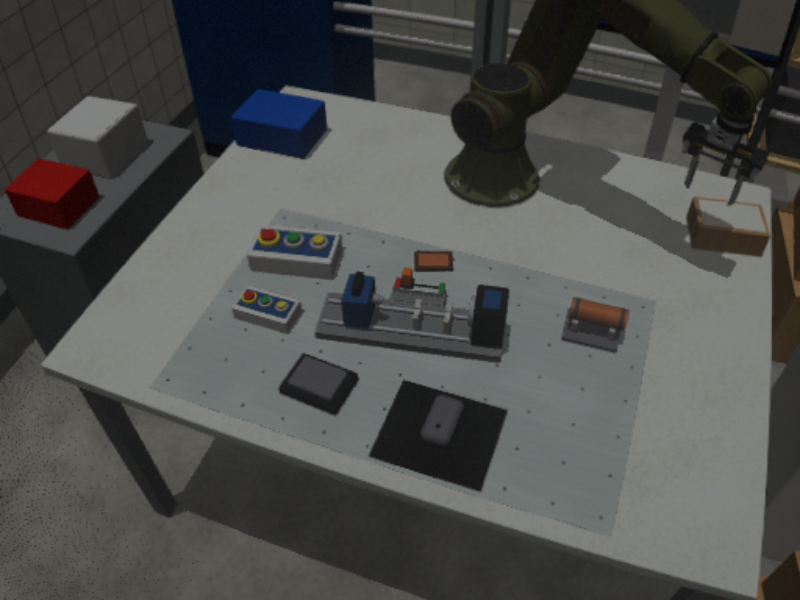

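The top view shows the canister at (237,377), the fixture at (405,320) with its headstock at left, and the lock at (412,360). The full-size panel is at (555,362), and the smaller look-alike is above it at (540,284). The scene view agrees. Next I'll fit the poses.

```bash
cat >> h.py <<'E'
def rect(p):
    (c,s,a)=cv2.minAreaRect((p[:,:2]*1000).astype(np.float32)); return np.round(c,1),np.round(s,1),round(a,1)
def pca(p):
    c=np.median(p,0); w,v=np.linalg.eigh(np.cov((p-c)[:,:2].T)); return np.degrees(np.arctan2(v[1,1],v[0,1]))
E
python3 - <<'E'
from h import *
for n in ['scene','top']:
    f=np.load(n+'0.npz'); W=f['W']; hsv=cv2.cvtColor(f['im'],cv2.COLOR_RGB2HSV)
    X,Y,Z=W[...,0],W[...,1],W[...,2]
    def sel(x0,x1,y0,y1,z0,z1,extra=True): 
        m=(X>x0)&(X<x1)&(Y>y0)&(Y<y1)&(Z>z0)&(Z<z1)&extra
        m=cv2.erode(m.astype(np.uint8),np.ones((2,2)))>0
        return W[m]
    print(n,'table z',np.nanmedian(sel(.5,.6,.2,.28,-.02,.02)[:,2]))
    p=sel(.4,.52,.27,.44,.055,.1); print('can',rect(p),pca(p),p.max(0),p.mean(0))
    p=sel(.4,.52,.27,.44,.008,.018); print('standbase',rect(p))
    p=sel(.4,.75,-.25,.25,.012,.2,); print('fix all',len(p),rect(p),pca(p))
    p=sel(.5,.75,.05,.25,.1,.15); print('head top',rect(p),np.median(p,0))
    p=sel(.5,.75,-.25,0,.1,.118); print('tail top',rect(p),np.median(p,0))
    p=sel(.5,.75,-.25,0,.124,.15); print('grip',rect(p),np.median(p,0))
    p=sel(.44,.53,-.12,.06,.064,.09); print('lock',len(p),rect(p),np.median(p,0))
    p=sel(.38,.55,-.46,-.23,.045,.062); print('panel',rect(p),np.median(p[:,2]))
    p=sel(.38,.55,-.46,-.23,.07,.1); print('btns',[ (np.mean(q,0).round(4),len(q)) for q in (p[p[:,1]>-.32],p[(p[:,1]<-.32)&(p[:,1]>-.38)],p[p[:,1]<-.38])])
E
```

```text
scene table z 0.0009734506029086543
can (array([459.4, 356.3]), array([ 36.9, 116.5]), 1.2) 91.94943921842643 [0.4781017  0.41472018 0.08778874] [0.46309199 0.35640296 0.07531339]
standbase (array([467.9, 351.5]), array([ 64.1, 116.9]), 0.9)
fix all 4419 (array([603.6, -33.6]), array([291.5, 432.2]), 0.1) 97.12847246594235
head top (array([552.3, 138.7]), array([82.9, 71.8]), 8.6) [0.56451289 0.14260175 0.12490347]
tail top (array([ 597.9, -127.9]), array([81.3, 52.4]), 9.1) [ 0.61118819 -0.11901526  0.10996636]
grip (array([ 601.7, -127.2]), array([46.2, 11.8]), 10.8) [ 0.60534824 -0.12686957  0.13529622]
lock 24 (array([487.8, -60.6]), array([14.7, 20. ]), 89.4) [ 0.49255146 -0.0592349   0.07498132]
panel (array([ 466.5, -347.1]), array([111.8, 196.8]), 10.0) 0.055979381720381305
btns [(array([ 0.4579, -0.2889,  0.0775]), 28), (array([ 0.4683, -0.344 ,  0.0777]), 38), (array([ 0.4807, -0.4025,  0.0783]), 43)]
top table z 0.0003014144049505729
can (array([452. , 352.3]), array([ 41.9, 118.8]), 2.7) 92.60338181474691 [0.47536078 0.41216462 0.08959293] [0.45202356 0.35053977 0.07825397]
standbase (array([452.5, 347.7]), array([ 86.8, 115.6]), 2.3)
fix all 4280 (array([602.7, -35.3]), array([291.3, 423.5]), 1.0) 102.27043047311824
head top (array([548.7, 132.3]), array([75.9, 71.4]), 9.1) [0.54730451 0.13410848 0.12429457]
tail top (array([ 596.5, -133.4]), array([76.3, 52.2]), 9.2) [ 0.59283914 -0.12854859  0.10901291]
grip (array([ 596.3, -133. ]), array([45.2, 13.8]), 11.1) [ 0.59654955 -0.13307133  0.13421496]
lock 27 (array([483.2, -66.7]), array([14. , 17.1]), 88.7) [ 0.48457961 -0.06686133  0.07508036]
panel (array([ 465.6, -351.8]), array([103.5, 199.2]), 10.9) 0.05464246545062901
btns [(array([ 0.4561, -0.2919,  0.0759]), 38), (array([ 0.4671, -0.352 ,  0.0767]), 47), (array([ 0.4783, -0.4102,  0.0761]), 64)]
```

Emit:
{"fn": "step_arm", "kwargs": {"deltas": [{"dp":[0,0,-1]},{"dp":[0,0,-1]}]}}

```text
invalid input at $.deltas[0]: expected keys dp, twist
```

Emit:
{"fn": "step_arm", "kwargs": {"deltas": [{"dp":[0,0,-1],"twist":1},{"dp":[0,0,-1],"twist":1},{"dp":[0,0,0],"twist":1},{"dp":[0,0,0],"twist":1},{"dp":[0,0,0],"twist":1},{"dp":[0,0,0],"twist":1},{"dp":[0,0,0],"twist":1},{"dp":[0,0,0],"twist":1},{"dp":[0,0,0],"twist":1},{"dp":[0,0,0],"twist":1},{"dp":[0,0,0],"twist":1},{"dp":[0,0,0],"twist":1}], "gripper": 1}}

```text
time_s: 2.5
ee_pos: [0.1482, 0.5297, 0.2854]
eef_rot: [-3.142, -0.0, 2.028]
force: [-0.0, -0.2, 0.1]
grip_width: 0.0939
grip_force: 0.0
```

Emit:
{"fn": "step_arm", "kwargs": {"deltas": [{"dp":[0,0,0],"twist":1},{"dp":[0,0,0],"twist":1},{"dp":[0,0,0],"twist":1},{"dp":[0,0,0],"twist":1},{"dp":[0,0,0],"twist":1},{"dp":[0,0,0],"twist":1}]}}

```text
time_s: 3.1
ee_pos: [0.1482, 0.5297, 0.2854]
eef_rot: [3.142, 0.0, 1.609]
force: [0.4, -0.2, 0.3]
grip_width: 0.0939
grip_force: 0.0
```

```bash
cat >> h.py <<'E'
def go(x,y,z=None,yaw=None):
    "units (0.04 m, 4 deg) along present tool axes to a world target"
    o=ctrl.get_obs(); M=R.from_euler('xyz',o['eef_rot']).as_matrix()
    z=o['ee_pos'][2] if z is None else z
    u=M.T@(np.array([x,y,z])-o['ee_pos'])/.04
    yw=np.degrees(o['eef_rot'][2])
    print('t',round(o['time_s'],2),'pos',o['ee_pos'].round(4),'yaw',yw.round(2),'F',o['force'].round(1),'units',u.round(3),'twist',None if yaw is None else round((yw-yaw)/4,3))
E
python3 -c "
from h import *
go(.452,.352,yaw=92.3); print(ctrl.get_calibration('wrist'))"
```

```text
t 3.1 pos [0.1482 0.5297 0.2854] yaw 92.21 F [ 0.4 -0.2  0.3] units [-4.73   7.419  0.   ] twist -0.024
{'fx': 331.60444575644595, 'fy': 331.60444575644595, 'cx': 253.09929828184588, 'cy': 187.4572561531131, 'distortion': array([-0.07171362,  0.        ,  0.        ,  0.        ,  0.        ]), 'hand_eye': array([[ 6.19142457e-05, -9.63624316e-01, -2.67260498e-01,
         7.62554715e-02],
       [ 9.99999968e-01, -5.69617678e-06,  2.52200451e-04,
        -2.37373280e-03],
       [-2.44548850e-04, -2.67260505e-01,  9.63624285e-01,
        -1.79167685e-01],
       [ 0.00000000e+00,  0.00000000e+00,  0.00000000e+00,
         1.00000000e+00]])}
```

Emit:
{"fn": "step_arm", "kwargs": {"deltas": [{"dp":[-0.5,0.8,0],"twist":0},{"dp":[-0.6,0.95,0],"twist":0},{"dp":[-0.6,0.95,0],"twist":0},{"dp":[-0.6,0.95,0],"twist":0},{"dp":[-0.6,0.95,0],"twist":0},{"dp":[-0.6,0.95,0],"twist":0},{"dp":[-0.6,0.95,0],"twist":0},{"dp":[-0.6,0.9,0],"twist":0},{"dp":[0,0,0],"twist":0},{"dp":[0,0,0],"twist":0}]}}

```text
time_s: 4.1
ee_pos: [0.4521, 0.3536, 0.2851]
eef_rot: [-3.141, 0.0, 1.611]
force: [0.2, 0.2, -0.4]
grip_width: 0.0942
grip_force: 0.0
```

```bash
cat >> h.py <<'E'
def wr(tag,save=True):
    o=ctrl.get_obs(); T=c2w('wrist',o); im,d=ctrl.camera('wrist'); W=cloud('wrist',d,T)
    np.savez(f'{tag}.npz',im=im,d=d,W=W,T=T)
    if save: cv2.imwrite(f'pics/{tag}.png',im[...,::-1])
    return im,d,W
E
python3 - <<'E'
from h import *
go(.452,.352,yaw=92.3)
im,d,W=wr('w1')
for l in ['canister','stand']:
  for r in ctrl.cut_out('wrist',l):
    p=W[r['pixels']]; p=p[~np.isnan(p[:,0])]; print(l,r['conf'],len(p))
    if l=='canister':
        for lo,hi in ((.055,.1),(.07,.1)):
            q=p[(p[:,2]>lo)&(p[:,2]<hi)]; print(rect(q),pca(q),np.percentile(q[:,2],98))
    else: q=p[(p[:,2]>.005)&(p[:,2]<.02)]; print(rect(q),np.median(q[:,2]))
E
```

```text
t 4.1 pos [0.4521 0.3536 0.2851] yaw 92.28 F [ 0.2  0.2 -0.4] units [-0.04  -0.004  0.   ] twist -0.006
canister 0.73 3758
(array([449.5, 352.6]), array([ 45.8, 120.8]), 1.9) 91.92501031961675 0.08370504993707475
(array([449.4, 352.7]), array([ 41.9, 120.8]), 2.2) 91.93918081596512 0.08373552820623542
stand 0.88 2191
(array([449.3, 349. ]), array([ 90.2, 119.4]), 1.8) 0.011999810940513944
```

View pics/w1.png

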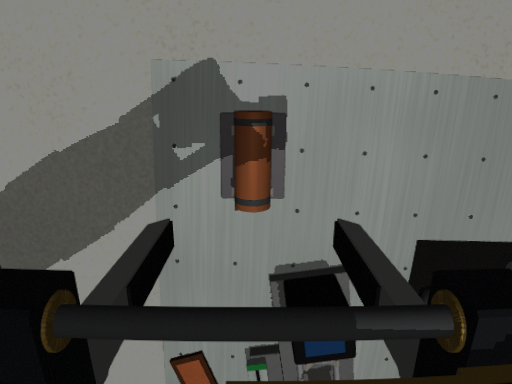

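The wrist picture shows the canister upright at column 253, rows 110–210. The measured size matches the text, and its axis is about 61 mm up. Now I'll go down onto it.

```bash
python3 -c "
from h import *
go(.4495,.3526,.0415,yaw=92.0)"
```

```text
t 4.25 pos [0.4509 0.3548 0.2856] yaw 92.44 F [-0.1 -0.2  0.1] units [-0.054 -0.038  6.104] twist 0.111
```

Emit:
{"fn": "step_arm", "kwargs": {"deltas": [{"dp":[-0.02,-0.04,0.7],"twist":0.05},{"dp":[0,0,1],"twist":0},{"dp":[0,0,1],"twist":0},{"dp":[0,0,1],"twist":0},{"dp":[0,0,1],"twist":0},{"dp":[0,0,0.7],"twist":0},{"dp":[0,0,0.4],"twist":0},{"dp":[0,0,0.3],"twist":0},{"dp":[0,0,0],"twist":0}]}}

```text
time_s: 5.15
ee_pos: [0.4492, 0.3534, 0.0404]
eef_rot: [-3.14, 0.001, 1.61]
force: [-1.1, -0.1, -0.4]
grip_width: 0.0937
grip_force: 0.0
```

Emit:
{"fn": "step_arm", "kwargs": {"deltas": [{"dp":[0,0,0],"twist":0},{"dp":[0,0,0],"twist":0},{"dp":[0,0,0],"twist":0},{"dp":[0,0,0],"twist":0},{"dp":[0,0,0],"twist":0}], "gripper": -1, "squeeze": 25}}

```text
time_s: 5.65
ee_pos: [0.4502, 0.3532, 0.0417]
eef_rot: [3.141, -0.0, 1.609]
force: [-1.3, 0.7, 0.3]
grip_width: 0.0578
grip_force: 0.0
```

Emit:
{"fn": "step_arm", "kwargs": {"deltas": [{"dp":[0,0,0],"twist":0},{"dp":[0,0,0],"twist":0},{"dp":[0,0,0],"twist":0},{"dp":[0,0,0],"twist":0}]}}

```text
time_s: 6.05
ee_pos: [0.4508, 0.3533, 0.0418]
eef_rot: [3.14, -0.001, 1.608]
force: [6.5, -0.4, 0.7]
grip_width: 0.0451
grip_force: 25.0
```

Emit:
{"fn": "step_arm", "kwargs": {"deltas": [{"dp":[0,0,-0.3],"twist":0},{"dp":[0,0,-0.7],"twist":0},{"dp":[0,0,-1],"twist":0},{"dp":[0,0,-1],"twist":0},{"dp":[0,0,-1],"twist":0},{"dp":[0,0,-1],"twist":0},{"dp":[0,0,-1],"twist":-1},{"dp":[0,0,-0.5],"twist":-1}]}}

```text
time_s: 6.85
ee_pos: [0.4499, 0.3533, 0.3056]
eef_rot: [3.139, -0.002, 1.751]
force: [-0.3, -0.4, -2.2]
grip_width: 0.0459
grip_force: 25.0
```

Emit:
{"fn": "step_arm", "kwargs": {"deltas": [{"dp":[-0.8,0.1,0],"twist":0},{"dp":[-1,0.13,0],"twist":0},{"dp":[-1,0.13,0],"twist":0},{"dp":[-1,0.13,0],"twist":0},{"dp":[-1,0.13,0],"twist":0},{"dp":[-1,0.13,0],"twist":0},{"dp":[-1,0.13,0],"twist":0},{"dp":[-1,0.13,0],"twist":0},{"dp":[-1,0.13,0],"twist":0},{"dp":[-1,0.13,0],"twist":0},{"dp":[-0.8,0.13,0],"twist":0},{"dp":[0,0,0],"twist":0}]}}

```text
time_s: 8.05
ee_pos: [0.5801, -0.0573, 0.301]
eef_rot: [-3.14, -0.0, 1.745]
force: [-0.0, 0.4, -2.3]
grip_width: 0.0456
grip_force: 25.0
```

Emit:
{"fn": "step_arm", "kwargs": {"deltas": [{"dp":[0,0,0],"twist":0},{"dp":[0,0,0],"twist":0}]}}

```text
time_s: 8.25
ee_pos: [0.5797, -0.0533, 0.3016]
eef_rot: [-3.141, -0.0, 1.749]
force: [-0.1, -0.0, -2.6]
grip_width: 0.0456
grip_force: 25.0
```

Run:
```python
from h import *
go(.571,.0135,yaw=100.2)
im,d,W=wr('w2')
X,Y,Z=W[...,0],W[...,1],W[...,2]
def sel(*b): 
    m=(X>b[0])&(X<b[1])&(Y>b[2])&(Y<b[3])&(Z>b[4])&(Z<b[5]); m=cv2.erode(m.astype(np.uint8),np.ones((3,3)))>0; return W[m]
def rp(name,p): print(name,len(p),rect(p) if len(p)>5 else '', np.median(p,0).round(4) if len(p) else '')
rp('head',sel(.45,.7,.05,.25,.12,.14)); rp('base',sel(.45,.72,-.25,.25,.015,.04)); rp('mid',sel(.53,.65,-.03,.1,.05,.1))
rp('lock',sel(.44,.53,-.12,.06,.07,.09)); rp('tail',sel(.5,.75,-.25,-.03,.1,.12)); rp('track',sel(.42,.53,-.12,.1,.03,.05))
for l in ['fixture','lock','tailstock']:
  for r in ctrl.cut_out('wrist',l): print(l,r['conf'],np.round(r['rect'],2)); rp('  ',W[r['pixels']&(d>0)])
```

```text
t 8.25 pos [ 0.5797 -0.0533  0.3016] yaw 100.22 F [-0.1 -0.  -2.6] units [1.683e+00 8.100e-02 1.000e-03] twist 0.005
head 526 (array([551.5, 110.6]), array([75.2,  6.8]), 10.2) [0.554  0.1112 0.1243]
base 10346 (array([544.8, -49. ]), array([175.7, 394.6]), 2.5) [0.5372 0.0274 0.0223]
mid 787 (array([563.8,  41.8]), array([ 50. , 113.7]), 10.7) [0.5617 0.0514 0.068 ]
lock 221 (array([482.4, -65.6]), array([21.2, 16.6]), 9.9) [ 0.4815 -0.0653  0.0748]
tail 0  
track 1454 (array([484.7,   2.9]), array([194.5,  63. ]), 80.1) [ 0.4766 -0.0232  0.0353]
fixture 0.62 [0.33 0.   0.59 0.44]
   15168 (array([533.9,  24.7]), array([185. , 233.6]), 9.8) [0.5435 0.04   0.0229]
fixture 0.52 [0.75 0.08 0.91 0.22]
   3604 (array([788.3, 118. ]), array([ 65.7, 120.1]), 89.4) [0.7762 0.1133 0.0289]
lock 0.62 [0.32 0.37 0.37 0.42]
   564 (array([474.6, -63.8]), array([46.5, 27.7]), 0.8) [ 0.4845 -0.0621  0.0725]
lock 0.57 [0.75 0.07 0.91 0.23]
   3550 (array([787.3, 117.7]), array([ 65.8, 117.8]), 89.0) [0.7752 0.113  0.0289]
```

View pics/w2.png

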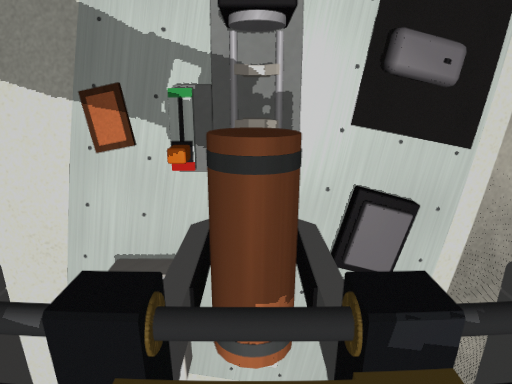

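The picture shows the held canister in the middle, with the saddles at (257,70) and (257,125). The headstock face is at the top (257,15), and the orange lock at (178,154) sits at its red end. Next I'll fit the fixture frame from this cloud.

Run:
```python
from h import *
f=np.load('w2.npz'); W=f['W'].reshape(-1,3); im=f['im'].reshape(-1,3).astype(int); W0=W
a=np.radians(10.2); ex=np.array([np.cos(a),np.sin(a)]); ey=np.array([-np.sin(a),np.cos(a)])
u=W[:,:2]@ex; v=W[:,:2]@ey; z=W[:,2]
print('guess mid u,v', np.array([.571,.0135])@ex, np.array([.571,.0135])@ey)
# base edges per v slice
for lo in np.arange(.04,.12,.01):
    m=(v>lo)&(v<lo+.01)&(z>.012)&(z<.04)&(u>.5)&(u<.7); print('v',round(lo,2) if 1 else 0,'base u', np.percentile(u[m],[.5,99.5]).round(4) if m.any() else '')
m=(z>.05)&(z<.12)&(u>.53)&(u<.65)&(v<.0)&(v>-.2)
m=(z>.05)&(z<.085)&(u>.53)&(u<.65)&(v>-.1)&(v<.03)
h,e=np.histogram(v[(z>.05)&(z<.12)&(abs(u-.565)<.04)&(v>-.12)],bins=np.arange(-.12,.06,.003)); print([(round(x,3),n) for x,n in zip(e,h) if n])
sd=(z>.05)&(z<.085)&(abs(u-.565)<.05)&(v>-.12)
for x in np.arange(-.12,.05,.01):
    q=sd&(v>x)&(v<x+.01)
    if q.sum()>10: print(round(x,3),q.sum(),'u',u[q].min().round(4),u[q].max().round(4),'z',np.percentile(z[q],[5,95]).round(3),'v',np.percentile(v[q],[2,50,98]).round(4))
# head
q=(z>.118)&(z<.14)&(v<.2); print('head u',np.percentile(u[q],[1,99]),'v',np.percentile(v[q],[1,99]))
q=(z>.06)&(z<.118)&(v>.03)&(v<.14)&(abs(u-.565)<.06); print('face u',np.percentile(u[q],[1,99]),'v',np.percentile(v[q],[1,10,50,99]))
# green/red marks
for n,c in (('green',(im[:,1]>im[:,0]*2)&(im[:,1]>im[:,2]*1.5)),('red',(im[:,0]>im[:,1]*4)&(im[:,0]>120)),('orange',(im[:,0]>im[:,1]*1.5)&(im[:,0]<im[:,1]*4)&(z>.06)&(u<.5))):
    q=c&(u<.5)&(u>.4); print(n,q.sum(),'u',np.percentile(u[q],[2,98]),'v',np.percentile(v[q],[2,98]),'z',np.median(z[q]))
# held canister in tool
T=np.linalg.inv(f['T']) ; o=ctrl.get_obs()
A=np.eye(4);A[:3,:3]=R.from_euler('xyz',o['eef_rot']).as_matrix();A[:3,3]=o['ee_pos'];A=np.linalg.inv(A)
P=W@A[:3,:3].T+A[:3,3]
q=(abs(P[:,0])<.07)&(abs(P[:,1])<.024)&(P[:,2]>-.05)&(P[:,2]<0.02)
for lo in np.arange(-.07,.07,.01):
    s=q&(P[:,0]>lo)&(P[:,0]<lo+.01)
    if s.sum()>20: print('can x',round(lo,2),s.sum(),'y',np.percentile(P[s,1],[1,99]).round(4),'ztop',np.percentile(P[s,2],2).round(4))
print('can x end',np.percentile(P[q,0],[0.2,99.8]))
```

```text
guess mid u,v 0.5643663361447514 -0.08782874601489728
v 0.04 base u [0.5036 0.6221]
v 0.05 base u 
v 0.06 base u 
v 0.07 base u 
v 0.08 base u 
v 0.09 base u 
v 0.1 base u 
v 0.11 base u 
[(np.float64(-0.117), np.int64(85)), (np.float64(-0.114), np.int64(99)), (np.float64(-0.111), np.int64(102)), (np.float64(-0.108), np.int64(86)), (np.float64(-0.054), np.int64(121)), (np.float64(-0.051), np.int64(112)), (np.float64(-0.048), np.int64(126)), (np.float64(-0.045), np.int64(103)), (np.float64(-0.042), np.int64(41)), (np.float64(-0.006), np.int64(1)), (np.float64(-0.003), np.int64(667)), (np.float64(0.0), np.int64(183)), (np.float64(0.003), np.int64(177)), (np.float64(0.006), np.int64(403)), (np.float64(0.009), np.int64(2))]
-0.12 223 u 0.5364 0.589 z [0.056 0.075] v [-0.1165 -0.1129 -0.1102]
-0.11 149 u 0.5365 0.5889 z [0.056 0.074] v [-0.1098 -0.1079 -0.1061]
-0.06 148 u 0.536 0.588 z [0.055 0.074] v [-0.0534 -0.0521 -0.0503]
-0.05 355 u 0.536 0.5879 z [0.056 0.074] v [-0.0499 -0.0454 -0.0413]
-0.01 248 u 0.5318 0.594 z [0.058 0.084] v [-0.003  -0.0026 -0.0021]
-0.0 56 u 0.5232 0.6015 z [0.052 0.084] v [0.0073 0.0082 0.0093]
head u [0.52385017 0.60098888] v [0.00746409 0.01448649]Traceback (most recent call last):
  File "<stdin>", line 18, in <module>
    return _quantile_unchecked(
        a, q, axis, out, overwrite_input, method, keepdims, weights)
    return _ureduce(a,
                    func=_quantile_ureduce_func,
    ...<5 lines>...
                    overwrite_input=overwrite_input,
                    method=method)
    r = func(a, **kwargs)
    result = _quantile(arr,
                       quantiles=q,
    ...<2 lines>...
                       out=out,
                       weights=wgt)
    slices_having_nans = np.isnan(arr[-1, ...])
                                  ~~~^^^^^^^^^
IndexError: index -1 is out of bounds for axis 0 with size 0
```

Run:
```python
from h import *
f=np.load('w2.npz'); W=f['W'].reshape(-1,3); im=f['im'].reshape(-1,3).astype(int)
a=np.radians(10.2); ex=np.array([np.cos(a),np.sin(a)]); ey=np.array([-np.sin(a),np.cos(a)])
u=W[:,:2]@ex-.5624; v=W[:,:2]@ey+.1227; z=W[:,2]
for n,c in (('green',(im[:,1]>im[:,0]*2)&(im[:,1]>im[:,2]*1.5)),('red',(im[:,0]>im[:,1]*4)&(im[:,0]>120)),('locktop',(z>.07)&(z<.08))):
    q=c&(abs(u+.1)<.04)&(abs(v)<.1); print(n,q.sum(),'u',np.percentile(u[q],[2,98]),'v',np.percentile(v[q],[2,98]),'z',np.median(z[q]))
C=f['T']; o=ctrl.get_obs(); A=C@np.linalg.inv(np.array(ctrl.get_calibration('wrist')['hand_eye'])); A=np.linalg.inv(A)
P=W@A[:3,:3].T+A[:3,3]
q=(abs(P[:,0])<.08)&(abs(P[:,1])<.026)&(P[:,2]>-.06)&(P[:,2]<0.02)
for lo in np.arange(-.08,.08,.01):
    s=q&(P[:,0]>lo)&(P[:,0]<lo+.01)
    if s.sum()>20: print('can x',round(lo,2),s.sum(),'y',np.percentile(P[s,1],[1,99]).round(4),'ztop',np.percentile(P[s,2],2).round(4))
print('can x end',np.percentile(P[q,0],[0.2,99.8]))
go(.5677,.0207,yaw=100.2)
```

```text
green 211 u [-0.11466675 -0.08467828] v [0.04457437 0.05481398] z 0.035723332184821044
red 155 u [-0.11531312 -0.08492085] v [-0.05305363 -0.04309751] z 0.0358274086475045
locktop 306 u [-0.11114587 -0.08819356] v [-0.03704164 -0.0179782 ] z 0.07457463881818957
can x -0.06 987 y [-0.0237  0.018 ] ztop -0.0418
can x -0.05 672 y [-0.0195  0.0139] ztop -0.0422
can x -0.03 592 y [-0.0247  0.0197] ztop -0.0414
can x -0.02 1466 y [-0.0244  0.0188] ztop -0.0417
can x -0.01 2014 y [-0.0253  0.0203] ztop -0.0577
can x -0.0 2747 y [-0.0257  0.0257] ztop -0.0583
can x 0.01 1743 y [-0.0241  0.019 ] ztop -0.0418
can x 0.02 1848 y [-0.0237  0.0192] ztop -0.0418
can x 0.03 1963 y [-0.0241  0.0193] ztop -0.0416
can x 0.04 2059 y [-0.0236  0.0194] ztop -0.042
can x 0.05 2193 y [-0.0239  0.0193] ztop -0.0418
can x 0.06 725 y [-0.0228  0.0178] ztop -0.0404
can x end [-0.05894528  0.06032378]
t 8.45 pos [ 0.58   -0.0534  0.3017] yaw 100.24 F [-0.7 -0.4 -1.9] units [1.878 0.027 0.   ] twist 0.009
```

The held canister looks 2.2 mm off in tool y. That is a bias in the hand-eye calibration, so I add 2.2 mm to the fixture target.

Emit:
{"fn": "step_arm", "kwargs": {"deltas": [{"dp":[0.6,0.08,0],"twist":0},{"dp":[0.88,0,0],"twist":0},{"dp":[0.4,0,0.5],"twist":0},{"dp":[0,0,1],"twist":0},{"dp":[0,0,1],"twist":0},{"dp":[0,0,1],"twist":0},{"dp":[0,0,0.8],"twist":0},{"dp":[0,0,0.4],"twist":0},{"dp":[0,0,0.3],"twist":0},{"dp":[0,0,0.2],"twist":0},{"dp":[0,0,0.2],"twist":0},{"dp":[0,0,0],"twist":0}]}}

```text
time_s: 9.65
ee_pos: [0.5698, 0.0204, 0.085]
eef_rot: [-3.141, -0.0, 1.748]
force: [-0.8, 0.5, -1.9]
grip_width: 0.0457
grip_force: 25.0
```

```bash
python3 -c "
from h import *
go(.5699,.0211,.066,yaw=100.2)"
```

```text
t 9.65 pos [0.5698 0.0204 0.085 ] yaw 100.17 F [-0.8  0.5 -1.9] units [0.017 0.005 0.476] twist -0.006
```

Emit:
{"fn": "step_arm", "kwargs": {"deltas": [{"dp":[0.02,0,0.2],"twist":0},{"dp":[0,0,0.15],"twist":0},{"dp":[0,0,0.08],"twist":0},{"dp":[0,0,0.03],"twist":0},{"dp":[0,0,0],"twist":0}]}}

```text
time_s: 10.15
ee_pos: [0.57, 0.0211, 0.0671]
eef_rot: [3.141, 0.0, 1.748]
force: [1.0, -0.5, -1.4]
grip_width: 0.0452
grip_force: 25.0
```

Emit:
{"fn": "step_arm", "kwargs": {"deltas": [{"dp":[0,0,0.04],"twist":0},{"dp":[0,0,0],"twist":0}]}}

```text
time_s: 10.35
ee_pos: [0.5703, 0.0211, 0.0666]
eef_rot: [3.14, 0.0, 1.748]
force: [-2.8, -0.9, 7.6]
grip_width: 0.0454
grip_force: 25.0
```

Emit:
{"fn": "step_arm", "kwargs": {"deltas": [{"dp":[0,0,0],"twist":0},{"dp":[0,0,0],"twist":0},{"dp":[0,0,0],"twist":0},{"dp":[0,0,0],"twist":0}], "gripper": 1}}

```text
time_s: 10.75
ee_pos: [0.5698, 0.0211, 0.0654]
eef_rot: [-3.141, -0.0, 1.748]
force: [-0.3, 0.6, 0.2]
grip_width: 0.0738
grip_force: 0.0
```

Emit:
{"fn": "step_arm", "kwargs": {"deltas": [{"dp":[0,0,-0.5],"twist":0},{"dp":[0,0,-1],"twist":0},{"dp":[0,0,-1],"twist":0},{"dp":[0,0,-1],"twist":0},{"dp":[-0.5,0,-0.5],"twist":0},{"dp":[-1,0,0],"twist":0},{"dp":[-1,0,0],"twist":0},{"dp":[-1,0,0],"twist":0},{"dp":[-1,0,0],"twist":0},{"dp":[-0.86,0,0],"twist":0},{"dp":[0,0,0],"twist":0},{"dp":[0,0,0],"twist":0}], "gripper": -1}}

```text
time_s: 11.95
ee_pos: [0.6075, -0.1903, 0.225]
eef_rot: [-3.141, -0.0, 1.747]
force: [0.4, -0.0, -0.7]
grip_width: 0.0006
grip_force: 0.0
```

```bash
cat >> h.py <<'E'
a=np.radians(10.2); ex=np.array([np.cos(a),np.sin(a)]); ey=np.array([-np.sin(a),np.cos(a)])
def fx(W):
    "fixture coordinates from wrist cloud"
    return np.stack([W[:,:2]@ex-.5624,W[:,:2]@ey+.1227,W[:,2]],1)
E
python3 - <<'E'
from h import *
im,d,W=wr('w3'); F=fx(W.reshape(-1,3)); col=im.reshape(-1,3).astype(int)
q=(abs(F[:,0])<.03)&(F[:,1]>-.03)&(F[:,1]<.125)&(F[:,2]>.087)&(F[:,2]<.12); p=F[q]; print('can',rect(p),np.percentile(p[:,1],[1,99]),np.percentile(p[:,2],98))
q=(abs(F[:,0])<.06)&(F[:,1]>-.2)&(F[:,1]<-.03)&(F[:,2]>.1)&(F[:,2]<.118); p=F[q]; print('tail',rect(p),np.percentile(p[:,1],[1,99]))
q=(abs(F[:,0])<.06)&(F[:,1]>-.2)&(F[:,1]<-.03)&(F[:,2]>.125)&(F[:,2]<.15); p=F[q]; print('grip',rect(p))
go(.6075,-.1903,.07)
E
```

```text
can (array([ -0.2, -16.2]), array([44.7,  4.4]), 0.0) [-0.01833111 -0.01443902] 0.10659136242933002
tail (array([  -0.4, -112.2]), array([53.8, 79.6]), 89.9) [-0.13886759 -0.08539821]
grip (array([  -0.2, -112.1]), array([15.8, 49.4]), 89.9)
t 12.0 pos [ 0.6076 -0.1895  0.2252] yaw 100.17 F [-0.6 -0.2  0.3] units [-0.022 -0.005  3.88 ] twist None
```

View pics/w3.png

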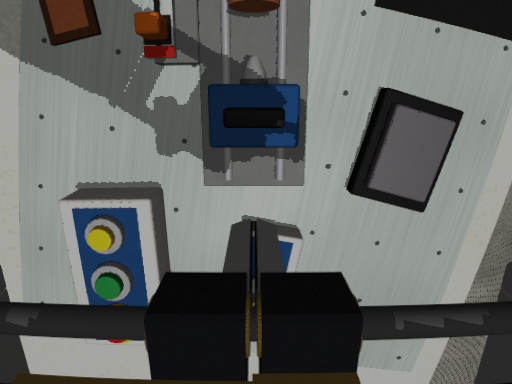

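The picture shows the canister end at (255,3) in line with the tailstock centre at (255,70). The tailstock back is at row 147, with clear base behind it. I'll go down behind it and push.

Emit:
{"fn": "step_arm", "kwargs": {"deltas": [{"dp":[0,0,0.7],"twist":0},{"dp":[0,0,1],"twist":0},{"dp":[0,0,1],"twist":0},{"dp":[0,0,0.7],"twist":0},{"dp":[0,0,0.47],"twist":0},{"dp":[0.2,0,0],"twist":0},{"dp":[0.3,0,0],"twist":0},{"dp":[0.2,0,0],"twist":0},{"dp":[0.2,0,0],"twist":0}]}}

```text
time_s: 12.9
ee_pos: [0.6019, -0.1538, 0.0722]
eef_rot: [3.139, 0.002, 1.749]
force: [1.9, -3.9, 0.1]
grip_width: 0.0005
grip_force: 2.5
```

Emit:
{"fn": "step_arm", "kwargs": {"deltas": [{"dp":[0.2,0,0],"twist":0},{"dp":[0.2,0,0],"twist":0},{"dp":[0.15,0,0],"twist":0},{"dp":[0.15,0,0],"twist":0}]}}

```text
time_s: 13.3
ee_pos: [0.5969, -0.1266, 0.0718]
eef_rot: [3.14, 0.001, 1.748]
force: [0.8, -3.3, 4.3]
grip_width: 0.0003
grip_force: 2.4
```

Emit:
{"fn": "step_arm", "kwargs": {"deltas": [{"dp":[0.15,0,0],"twist":0},{"dp":[0.1,0,0],"twist":0},{"dp":[0.1,0,0],"twist":0},{"dp":[0.05,0,0],"twist":0},{"dp":[0,0,0],"twist":0}]}}

```text
time_s: 13.8
ee_pos: [0.5939, -0.1109, 0.0713]
eef_rot: [3.141, 0.001, 1.748]
force: [1.7, -3.8, 2.4]
grip_width: 0.0006
grip_force: 1.8
```

Emit:
{"fn": "step_arm", "kwargs": {"deltas": [{"dp":[0.05,0,0],"twist":0},{"dp":[0.05,0,0],"twist":0},{"dp":[0,0,0],"twist":0}]}}

```text
time_s: 14.1
ee_pos: [0.5932, -0.1072, 0.0712]
eef_rot: [3.141, 0.001, 1.748]
force: [1.7, -3.9, 2.4]
grip_width: 0.0006
grip_force: 2.3
```

Emit:
{"fn": "step_arm", "kwargs": {"deltas": [{"dp":[0.04,0,0],"twist":0},{"dp":[0.04,0,0],"twist":0},{"dp":[0,0,0],"twist":0}]}}

```text
time_s: 14.4
ee_pos: [0.5931, -0.1068, 0.0712]
eef_rot: [3.14, 0.005, 1.747]
force: [6.5, -23.2, -0.8]
grip_width: 0.0001
grip_force: 11.9
```

Emit:
{"fn": "step_arm", "kwargs": {"deltas": [{"dp":[0.03,0,0],"twist":0},{"dp":[0,0,0],"twist":0}]}}

```text
time_s: 14.6
ee_pos: [0.5931, -0.1067, 0.0712]
eef_rot: [3.139, 0.006, 1.747]
force: [8.4, -30.0, -1.9]
grip_width: 0.0005
grip_force: 15.7
```

The push met a firm stop at 30 N, so the canister is clamped. Backing off, then over to the lock.

Emit:
{"fn": "step_arm", "kwargs": {"deltas": [{"dp":[-0.3,0,0],"twist":0},{"dp":[-0.8,0,0],"twist":0},{"dp":[0,0,-0.7],"twist":0},{"dp":[0,0,-1],"twist":0},{"dp":[0,0,-0.8],"twist":0},{"dp":[0.3,-0.7,0],"twist":0},{"dp":[0.5,-1,0],"twist":0},{"dp":[0.6,-0.8,0],"twist":0},{"dp":[0,0,0],"twist":0},{"dp":[0,0,0],"twist":0}]}}

```text
time_s: 15.6
ee_pos: [0.4915, -0.1083, 0.171]
eef_rot: [3.141, -0.0, 1.749]
force: [0.8, -0.6, 0.1]
grip_width: 0.0003
grip_force: 0.0
```

Run:
```python
from h import *
im,d,W=wr('w4'); F=fx(W.reshape(-1,3))
def s(n,*b):
    q=np.all([(F[:,i]>b[2*i])&(F[:,i]<b[2*i+1]) for i in range(3)],0); p=F[q]
    if len(p)>10: print(n,len(p),'lo',np.percentile(p,1,axis=0).round(4),'hi',np.percentile(p,99,axis=0).round(4))
s('lock',-.13,-.07,-.08,.06,.065,.09); s('tail',-.06,.06,-.15,0,.1,.118); s('can',-.03,.03,-.03,.14,.09,.118); s('face',-.05,.05,.11,.15,.05,.12)
p=.4646*ex+(-.065-.1227)*ey; go(*p,.055,yaw=100.2)
```

```text
lock 700 lo [-0.1112 -0.0367  0.066 ] hi [-0.0878 -0.0173  0.0765]
tail 5519 lo [-0.0404 -0.0785  0.1008] hi [ 0.038  -0.0242  0.1165]
can 7568 lo [-0.0249 -0.0292  0.0905] hi [0.0246 0.0712 0.1105]
t 15.65 pos [ 0.4921 -0.1087  0.1709] yaw 100.19 F [-0.1  0.5 -0.3] units [ 0.16  -0.014  2.899] twist -0.004
```

View pics/w4.png

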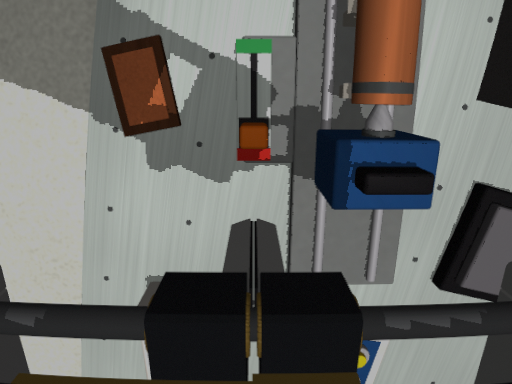

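The picture shows the lock at (253,135), directly ahead of the fingers. The tailstock centre touches the canister end at (385,105).

Emit:
{"fn": "step_arm", "kwargs": {"deltas": [{"dp":[0,0,0.7],"twist":0},{"dp":[0,0,1],"twist":0},{"dp":[0,0,0.8],"twist":0},{"dp":[0,0,0.38],"twist":0},{"dp":[0.3,0,0],"twist":0},{"dp":[0.3,0,0],"twist":0},{"dp":[0.25,0,0],"twist":0},{"dp":[0.25,0,0],"twist":0},{"dp":[0.25,0,0],"twist":0},{"dp":[0.25,0,0],"twist":0},{"dp":[0.2,0,0],"twist":0},{"dp":[0.1,0,0],"twist":0}]}}

```text
time_s: 16.85
ee_pos: [0.4781, -0.0332, 0.0557]
eef_rot: [3.141, 0.0, 1.749]
force: [0.9, -2.5, 2.0]
grip_width: 0.0004
grip_force: 1.1
```

Emit:
{"fn": "step_arm", "kwargs": {"deltas": [{"dp":[0.08,0,0],"twist":0},{"dp":[0.05,0,0],"twist":0},{"dp":[0,0,0],"twist":0}]}}

```text
time_s: 17.15
ee_pos: [0.477, -0.0287, 0.0553]
eef_rot: [-3.141, -0.0, 1.748]
force: [-0.1, 0.0, -0.6]
grip_width: 0.0007
grip_force: 0.0
```

Emit:
{"fn": "step_arm", "kwargs": {"deltas": [{"dp":[0.05,0,0],"twist":0},{"dp":[0.05,0,0],"twist":0},{"dp":[0,0,0],"twist":0}]}}

```text
time_s: 17.45
ee_pos: [0.4765, -0.0261, 0.0553]
eef_rot: [-3.141, 0.002, 1.748]
force: [1.1, -13.1, -1.3]
grip_width: 0.0006
grip_force: 6.4
```

Emit:
{"fn": "step_arm", "kwargs": {"deltas": [{"dp":[0.04,0,0],"twist":0},{"dp":[0,0,0],"twist":0}]}}

```text
time_s: 17.65
ee_pos: [0.4765, -0.0258, 0.0554]
eef_rot: [-3.142, 0.004, 1.748]
force: [2.4, -24.7, -3.1]
grip_width: 0.0001
grip_force: 12.2
```

Emit:
{"fn": "step_arm", "kwargs": {"deltas": [{"dp":[-0.3,0,0],"twist":0},{"dp":[-0.8,0,0],"twist":0},{"dp":[0,0,-0.8],"twist":0},{"dp":[0,0,-1],"twist":0},{"dp":[0,0,-1],"twist":0},{"dp":[0,0,-0.3],"twist":0},{"dp":[0,0,0],"twist":0},{"dp":[0,0,0],"twist":0}]}}

```text
time_s: 18.45
ee_pos: [0.4835, -0.0665, 0.1781]
eef_rot: [-3.14, -0.001, 1.748]
force: [-0.5, 1.4, -1.6]
grip_width: 0.0002
grip_force: 0.0
```

Run:
```python
from h import *
im,d,W=wr('w5'); F=fx(W.reshape(-1,3))
def s(n,*b):
    q=np.all([(F[:,i]>b[2*i])&(F[:,i]<b[2*i+1]) for i in range(3)],0); p=F[q]
    if len(p)>10: print(n,len(p),'lo',np.percentile(p,1,axis=0).round(4),'hi',np.percentile(p,99,axis=0).round(4))
s('lock',-.13,-.07,-.08,.08,.068,.085); s('tail',-.06,.06,-.15,0,.1,.118); s('can',-.03,.03,-.03,.14,.095,.115); s('face',-.05,.05,.11,.15,.05,.12)
go(.467,-.35,.2,yaw=100.2)
```

```text
lock 677 lo [-0.1112  0.0209  0.0714] hi [-0.0884  0.041   0.0765]
tail 4643 lo [-0.0404 -0.0779  0.1007] hi [ 0.0382 -0.0242  0.1165]
can 9310 lo [-0.0238 -0.0289  0.0954] hi [0.0234 0.1149 0.1104]
face 704 lo [-0.0294  0.11    0.0659] hi [0.03   0.121  0.1086]
t 18.5 pos [ 0.4833 -0.0664  0.1777] yaw 100.17 F [ 0.1  0.9 -0.3] units [-6.905 -1.655 -0.56 ] twist -0.007
```

View pics/w5.png

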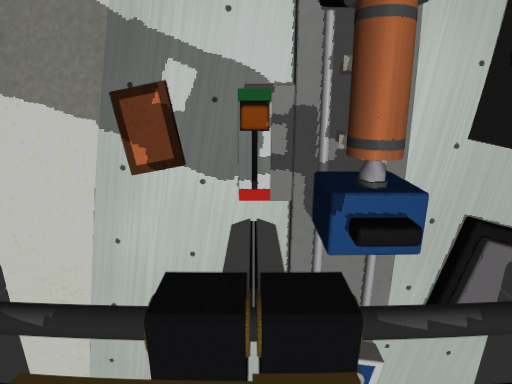

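The lock is now against its green end (253,115), and the tailstock and canister are clamped. I can locate the green button from the earlier picture w3.

Run:
```python
from h import *
f=np.load('w3.npz'); W=f['W']; h=cv2.cvtColor(f['im'],cv2.COLOR_RGB2HSV)
m=(h[...,0]>45)&(h[...,0]<85)&(h[...,1]>100)&(W[...,2]>.06)&(W[...,0]<.53)
p=W[m]; print(len(p),rect(p),np.percentile(p,[2,50,98],axis=0))
t=p[p[:,2]>np.percentile(p[:,2],50)-.003]; c=rect(t); print('top',c)
x,y=c[0]/1000; x+=.0022*ex[0]; y+=.0022*ex[1]; print(x,y); go(x,y,.12,yaw=100.2)
```

```text
578 (array([ 461.9, -354.4]), array([39. , 30.1]), 62.7) [[ 0.45061561 -0.36468694  0.06926895]
 [ 0.46483351 -0.34821646  0.07680088]
 [ 0.47826971 -0.33619838  0.07852946]]
top (array([ 463.8, -350.7]), array([29.3, 30.1]), 17.2)
0.46596523033753234 -0.35031041357129694
t 18.5 pos [ 0.4833 -0.0664  0.1777] yaw 100.17 F [ 0.1  0.9 -0.3] units [-6.91  -1.677  1.44 ] twist -0.007
```

Emit:
{"fn": "step_arm", "kwargs": {"deltas": [{"dp":[-0.6,-0.15,0],"twist":0},{"dp":[-1,-0.25,0],"twist":0},{"dp":[-1,-0.25,0],"twist":0},{"dp":[-1,-0.25,0],"twist":0},{"dp":[-1,-0.25,0],"twist":0},{"dp":[-1,-0.25,0],"twist":0},{"dp":[-0.9,-0.2,0.3],"twist":0},{"dp":[-0.41,-0.08,0.7],"twist":0},{"dp":[0,0,0.7],"twist":0},{"dp":[0,0,0.3],"twist":0},{"dp":[0,0,0],"twist":0},{"dp":[0,0,0],"twist":0}]}}

```text
time_s: 19.7
ee_pos: [0.467, -0.3503, 0.1]
eef_rot: [3.141, 0.0, 1.749]
force: [0.5, -0.1, 0.0]
grip_width: 0.0006
grip_force: 0.0
```

```bash
python3 -c "
from h import *
go(.466,-.3503,.077,yaw=100.2)"
```

```text
t 19.7 pos [ 0.467  -0.3503  0.1   ] yaw 100.21 F [ 0.5 -0.1  0. ] units [ 0.006 -0.025  0.576] twist 0.001
```

Emit:
{"fn": "step_arm", "kwargs": {"deltas": [{"dp":[0,0,0.3],"twist":0},{"dp":[0,0,0.2],"twist":0},{"dp":[0,0,0.1],"twist":0},{"dp":[0,0,0.08],"twist":0},{"dp":[0,0,0],"twist":0}]}}

```text
time_s: 20.2
ee_pos: [0.4666, -0.3504, 0.0722]
eef_rot: [-3.141, -0.0, 1.748]
force: [-1.4, 2.6, 4.7]
grip_width: 0.0005
grip_force: 2.1
```

Emit:
{"fn": "step_arm", "kwargs": {"deltas": [{"dp":[0,0,0.05],"twist":0},{"dp":[0,0,0],"twist":0}]}}

```text
time_s: 20.4
ee_pos: [0.4668, -0.3506, 0.0712]
eef_rot: [3.141, 0.0, 1.748]
force: [-2.7, 3.6, 9.6]
grip_width: 0.0008
grip_force: 4.9
```

Emit:
{"fn": "step_arm", "kwargs": {"deltas": [{"dp":[0,0,0.05],"twist":0},{"dp":[0,0,0],"twist":0}]}}

```text
time_s: 20.6
ee_pos: [0.467, -0.3507, 0.0708]
eef_rot: [3.141, 0.001, 1.748]
force: [-10.8, 8.6, 27.2]
grip_width: 0.0005
grip_force: 13.5
```

Emit:
{"fn": "step_arm", "kwargs": {"deltas": [{"dp":[0,0,-0.3],"twist":0},{"dp":[0,0,-0.8],"twist":0},{"dp":[0,0,-1],"twist":0},{"dp":[0,0,-1],"twist":0},{"dp":[0,0,-1],"twist":0},{"dp":[0,0,0],"twist":0},{"dp":[0,0,0],"twist":0}]}}

```text
time_s: 21.3
ee_pos: [0.4667, -0.3508, 0.2326]
eef_rot: [3.141, 0.001, 1.748]
force: [0.3, 1.6, -0.5]
grip_width: 0.0001
grip_force: 0.0
```

Run:
```python
from h import *
go(0,0)
im,d=ctrl.camera('scene'); cv2.imwrite('pics/s2.png',cv2.resize(im[170:320,130:360,::-1],(690,450)))
```

```text
t 21.3 pos [ 0.4667 -0.3508  0.2326] yaw 100.17 F [ 0.3  1.6 -0.5] units [10.691 -9.938 -0.022] twist None
```

View pics/s2.png

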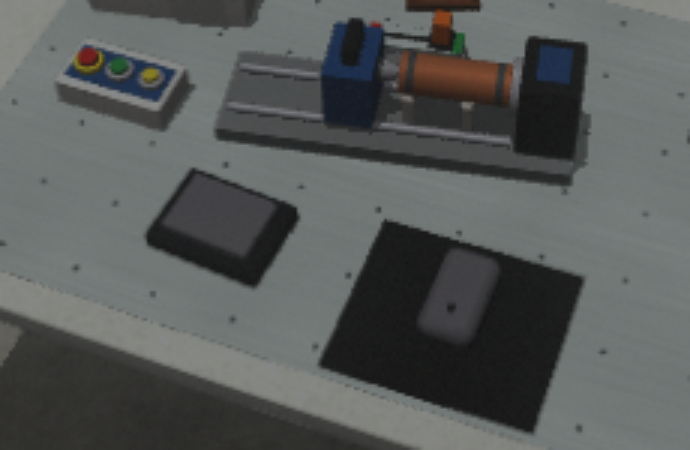

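The canister at (455,78) is clamped between the tailstock (352,75) and the headstock (553,95). The lock is at its green mark (442,28) and the other objects have not moved. The press reached a hard stop at 27 N, with the fingertip 6 mm below the button top. Handing in.

```bash
python3 -c "
from station import ctrl
print(ctrl.hand_in())"
```

```text
the job is handed in; nothing more can be done
None
```

The job is done and handed in at about 21 s: the canister is clamped flush against the headstock, the lock is fully home, and the green button was then pressed fully down and released; no verdict came back.

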